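Load reagent bottles into the bench rack in reverse order

TASK

Move the four reagent bottles from the aluminium carrier into the blue rack, one to a pocket and in reverse order: the bottle that starts nearest the carrier's handle goes into the pocket farthest from the rack's handle, the next one into the next pocket, and so on, so that the bottle farthest from the carrier's handle ends up nearest the rack's handle. Set each bottle down gently and upright on the floor of its pocket without dropping or tipping any, let go of them all, and leave the balance, wash bottle, bowl and spatula where they are.

Things in the scene. Friction and masses are not known exactly. Their poses are not given: they have to be found in the camera images.
- bottle_slim: slim round amber glass bottle, the thinnest: body 32 mm diameter up to 66 mm height, above it a thin neck and a black screw cap 22 mm across; 98 mm tall in all; about 0.11 kg. Loose, upright at the start on its seat in the carrier. Origin: centre of its underside, z up along its axis. The straight body may be gripped.
- bottle_jar: squat amber wide-mouth jar, the shortest: body 44 mm diameter up to 56 mm height, then a wide black lid 40 mm across; 74 mm tall in all; about 0.18 kg. Loose, upright at the start on its seat in the carrier. Origin: centre of its underside, z up along its axis. The straight body may be gripped.
- bottle_square: square-section amber bottle: body 36 x 36 mm up to 62 mm height, then a neck and a black cap 28 mm across; 90 mm tall in all; about 0.16 kg. Loose, upright at the start on its seat in the carrier. Origin: centre of its underside, z up along its axis. The straight body may be gripped.
- bottle_stopper: round amber reagent bottle with a flat mushroom-shaped glass stopper: body 42 mm diameter up to 60 mm height, narrow neck, stopper disc 36 mm across; 93 mm tall in all; about 0.19 kg. Loose, upright at the start on its seat in the carrier. Origin: centre of its underside, z up along its axis. The straight body may be gripped.
- seat_slim: flat black rubber insert 58 x 58 x 6 mm lying in the carrier, with a 3 mm high round lip fitting the slim bottle; bottle_slim starts on it (within 2 mm of its centre). The seats are mixed in the carrier at each start, do not move during the job, and so still show where each bottle came from. Origin: centre of its underside (the bottle stands 6 mm higher).
- seat_jar: flat black rubber insert 58 x 58 x 6 mm lying in the carrier, with a 3 mm high round lip fitting the jar, the widest; bottle_jar starts on it (within 2 mm of its centre). The seats are mixed in the carrier at each start, do not move during the job, and so still show where each bottle came from. Origin: centre of its underside (the bottle stands 6 mm higher).
- seat_square: flat black rubber insert 58 x 58 x 6 mm lying in the carrier, with a 3 mm high square lip fitting the square bottle; bottle_square starts on it (within 2 mm of its centre). The seats are mixed in the carrier at each start, do not move during the job, and so still show where each bottle came from. Origin: centre of its underside (the bottle stands 6 mm higher).
- seat_stopper: flat black rubber insert 58 x 58 x 6 mm lying in the carrier, with a 3 mm high round lip fitting the stoppered bottle; bottle_stopper starts on it (within 2 mm of its centre). The seats are mixed in the carrier at each start, do not move during the job, and so still show where each bottle came from. Origin: centre of its underside (the bottle stands 6 mm higher).
- carrier: low aluminium bottle carrier, fixed, turned any way round, 264 x 72 mm, rim 18 mm high, floor 8 mm thick, with a dark flat D-shaped handle at one end (reaching 167 mm from the middle). Holds the seats in a row. Origin: centre of its underside; y runs along the row towards the handle end; the places lie at y = +96, +32, -32, -96 mm, x = 0.
- rack: blue plastic rack, fixed, turned any way round, 260 x 68 mm, four empty pockets in a row, a dark flat D-shaped handle at one end (165 mm from the middle). Pockets 60 x 60 mm inside, floor 8 mm above the bench, walls 4 mm thick, tops 30 mm above the bench. Origin: centre of its underside; y runs along the row towards the handle; pocket centres at y = +96, +32, -32, -96 mm, x = 0.

How it is judged:
At the end, for the whole second after the job is handed in: Each bottle stands in the rack pocket mirroring its starting place (carrier place y to rack pocket -y): within 15 mm of the pocket centre both ways, underside under 13 mm above the rack underside, tilt under 0.12 rad, slower than 0.02 m/s, not held (((y of seat_slim in the frame of carrier between 0.084 and 0.108 m and y of bottle_slim in the frame of rack between -0.111 and -0.081 m) or (y of seat_slim in the frame of carrier between 0.02 and 0.044 m and y of bottle_slim in the frame of rack between -0.047 and -0.017 m) or (y of seat_slim in the frame of carrier between -0.044 and -0.02 m and y of bottle_slim in the frame of rack between 0.017 and 0.047 m) or (y of seat_slim in the frame of carrier between -0.108 and -0.084 m and y of bottle_slim in the frame of rack between 0.081 and 0.111 m)) and x of bottle_slim in the frame of rack between -0.015 and 0.015 m and z of each of bottle_slim, bottle_jar, bottle_square, bottle_stopper in the frame of rack below 0.013 m and angle between each of bottle_slim, bottle_jar, bottle_square, bottle_stopper's own z axis and vertical below 0.12 rad and linear speed of each of bottle_slim, bottle_jar, bottle_square, bottle_stopper below 0.02 m/s and contact force between each of bottle_slim, bottle_jar, bottle_square, bottle_stopper and the fingers below 0.1 N and ((y of seat_jar in the frame of carrier between 0.084 and 0.108 m and y of bottle_jar in the frame of rack between -0.111 and -0.081 m) or (y of seat_jar in the frame of carrier between 0.02 and 0.044 m and y of bottle_jar in the frame of rack between -0.047 and -0.017 m) or (y of seat_jar in the frame of carrier between -0.044 and -0.02 m and y of bottle_jar in the frame of rack between 0.017 and 0.047 m) or (y of seat_jar in the frame of carrier between -0.108 and -0.084 m and y of bottle_jar in the frame of rack between 0.081 and 0.111 m)) and x of bottle_jar in the frame of rack between -0.015 and 0.015 m and ((y of seat_square in the frame of carrier between 0.084 and 0.108 m and y of bottle_square in the frame of rack between -0.111 and -0.081 m) or (y of seat_square in the frame of carrier between 0.02 and 0.044 m and y of bottle_square in the frame of rack between -0.047 and -0.017 m) or (y of seat_square in the frame of carrier between -0.044 and -0.02 m and y of bottle_square in the frame of rack between 0.017 and 0.047 m) or (y of seat_square in the frame of carrier between -0.108 and -0.084 m and y of bottle_square in the frame of rack between 0.081 and 0.111 m)) and x of bottle_square in the frame of rack between -0.015 and 0.015 m and ((y of seat_stopper in the frame of carrier between 0.084 and 0.108 m and y of bottle_stopper in the frame of rack between -0.111 and -0.081 m) or (y of seat_stopper in the frame of carrier between 0.02 and 0.044 m and y of bottle_stopper in the frame of rack between -0.047 and -0.017 m) or (y of seat_stopper in the frame of carrier between -0.044 and -0.02 m and y of bottle_stopper in the frame of rack between 0.017 and 0.047 m) or (y of seat_stopper in the frame of carrier between -0.108 and -0.084 m and y of bottle_stopper in the frame of rack between 0.081 and 0.111 m)) and x of bottle_stopper in the frame of rack between -0.015 and 0.015 m); the robot touches nothing.
It fails at once if a bottle is tipped more than 35 degrees (angle between any of bottle_slim, bottle_jar, bottle_square, bottle_stopper's own z axis and vertical above 0.61 rad).
It fails at once if a bottle is dropped (moves faster than 0.7 m/s out of the fingers) ((linear speed of bottle_slim above 0.7 m/s and contact force between bottle_slim and the fingers below 0.05 N) or (linear speed of bottle_jar above 0.7 m/s and contact force between bottle_jar and the fingers below 0.05 N) or (linear speed of bottle_square above 0.7 m/s and contact force between bottle_square and the fingers below 0.05 N) or (linear speed of bottle_stopper above 0.7 m/s and contact force between bottle_stopper and the fingers below 0.05 N)).
It fails at once if the balance, wash bottle, bowl or spatula is moved more than 30 mm (distance of any of balance, wash_bottle, basin, spatula from where it was at the start of the episode above 0.03 m).
It also fails if it takes over 114 s, if anything falls off the work surface, if the arm or the gripper's body presses on something with over 40 N, if the wrist force passes 120 N, or if a joint passes its speed limit or range.

ROBOT

A 6-joint arm with a two-finger parallel gripper is mounted at the origin on the work surface. World frame = base frame: x ahead of the robot, y to its left, z up, the work surface at z = 0. Lengths are in m, angles in rad, forces in N, time in s.
With the tool pointing down it reaches from about 0.3 to 0.875 m from the base axis. Payload 6.4 kg.
Tool frame: the origin (TCP) lies midway between the tips of the shut fingers; the grasp point (between the pads) lies 19 mm behind it; z points along the fingers, y is the line along which they close (so a half turn about z gives the same grasp; the last joint's range is limited). The gripper opens to 85 mm and grips with 20 to 120 N. Pads are 22 mm wide; open, the fingers measure 114 mm over their backs; the gripper's body (76 mm by 85 mm) begins 54 mm behind the grasp point. The pads swing forward as they close: fully open they stand 13 mm farther back than shut.
Start: joints at [1.14, 0.181, 1.607, -0, 1.354, -0.206], TCP at [0.128, 0.561, 0.204] pointing down, gripper open.
Joint ranges: [-2.99, 2.99], [-0.89, 2.07], [0.3, 2.58], [-1.14, 4.28], [0, 2.63], [-3.12, 3.12]. Speed limits (rad/s): [2.57, 2.57, 3.01, 3.14, 3.14, 3.14].

INTERFACE

Orientations are given as a unit quaternion [w, x, y, z].
In Python, from bench import status, camera, ctrl gives the robot as it stands. The module is installed in compiled form; this text tells all that it offers.
- The arm moves only by the shell command python3 -m handwheel 'ROWS'. ROWS is JSON, a list that holds one entry, the list of rows, each a list of 7 numbers: the opening, from -1 (shut) to 1 (fully open), then the shift along the tool's x, y, z in cm, then the turn, a rotation vector about the tool's x, y, z in degrees. A call has 1 to 10 rows; each row is the pose to reach, as a shift and turn from the pose commanded when the call began, along the tool's axes at that moment; what a row does not reach only later rows make up. A row lasts 1/8 s, in which the tool goes at most 62.5 mm and 10.7 degrees, less where a joint would pass 70% of its speed; a pose out of reach is approached as far as the arm can. A call with a gripper value outside its range is refused whole. The fingers move at their own pace and stop on an object; the grip force is fixed at half the most. Time passes only in rows, so rows that repeat a pose let the fingers close. It gives the time, the measured TCP pose, the force, the opening and the grip force at its end, in the units of the state.
- status.get_obs(): the state, without advancing time (a new reading comes with each control period).
- camera(name): name is "side" or "top" or "wrist"; returns a dict with "frame" (480x640x3 uint8, blue, green, red), "depth" (480x640 float32, m along the optical axis (not along the pixel's ray), 0 where there is no reading), "fx", "fy", "cx", "cy" (pixels), "dist" ([k1, k2, p1, p2, k3] as OpenCV has them; the pictures are not rectified), "extrinsics" (4x4, takes a point from camera to world coordinates); the wrist camera has in their place "hand_eye" (4x4, takes a point from camera to tool coordinates, whose origin is the TCP and whose axes are the flange's). Camera axes: x right, y down, z forward; pixel columns grow to the right and rows downward; lengths in m; the calibration is good to about 2 mm. A picture is of the moment at which its call begins: read the wrist's pose just before it.
- ctrl.hand_in(): hands the job in; it is judged then, once.
The state is a dict: "time_s": time; "q": joint angles; "dq": joint speeds; "joint_efforts": joint torques, N m; "eef_pos": TCP position; "eef_rot": TCP orientation; "wrist_force": force on the tool from outside, world axes, zero at the start; "torque": the same for the moment, N m; "opening": opening from 0.0 (shut) to 1.0 (fully open); "grasp_force": force on a finger pad.
Only numpy, scipy, OpenCV 4.12 (cv2) and the standard library are available. Lean on these libraries where they do the work, as an engineer would, in place of code of your own. Each camera call takes 0.05 s, during which the arm holds its last target. There are 200 camera calls.

## Working session

There is one attempt and no reset: what is moved stays moved. The work goes in short steps, Python scripts to look and compute and a shell command to move; the robot and the scene stay as the last step left them, time stands still between calls to the robot, and variables do not carry over. Pictures are saved under pics/ and viewed, at most 14 in all, crops included, and the job is handed in when it is done.

```bash
mkdir -p pics
cat > h.py <<'E'
import numpy as np, cv2
from bench import status, camera, ctrl
from scipy.spatial.transform import Rotation as R
def T():
    s=status.get_obs(); w,x,y,z=s["eef_rot"]; M=np.eye(4); M[:3,:3]=R.from_quat([x,y,z,w]).as_matrix(); M[:3,3]=s["eef_pos"]; return M
def snap(n,f=None):
    t=T(); c=camera(n); c["E"]=c["extrinsics"] if n!="wrist" else t@np.array(c["hand_eye"]); c["E"]=np.array(c["E"])
    c["K"]=np.array([[c["fx"],0,c["cx"]],[0,c["fy"],c["cy"]],[0,0,1.]])
    if f: cv2.imwrite("pics/"+f,c["frame"])
    return c
def ray(c,px,z):
    u=cv2.undistortPoints(np.array(px,float).reshape(-1,1,2),c["K"],np.array(c["dist"],float)).reshape(-1,2)
    d=np.c_[u,np.ones(len(u))]@c["E"][:3,:3].T; o=c["E"][:3,3]
    return o+d*((z-o[2])/d[:,2])[:,None]
def cloud(c):
    v,u=np.mgrid[:480,:640]; p=np.c_[u.ravel(),v.ravel()].astype(float)
    n=cv2.undistortPoints(p.reshape(-1,1,2),c["K"],np.array(c["dist"],float)).reshape(-1,2)
    d=c["depth"].reshape(-1,1); return (np.c_[n*d,d]@c["E"][:3,:3].T+c["E"][:3,3]).reshape(480,640,3)
E
python3 - <<'E'
from h import *
for n in("top","side"):
    c=snap(n,n+"1.png"); print(n,c["fx"],np.round(c["E"],3).tolist())
s=status.get_obs(); print(s["time_s"],s["eef_pos"],s["eef_rot"],s["opening"])
E
```

```text
top 436.0927306423297 [[-0.03, -0.986, 0.164, 0.436], [-0.999, 0.035, 0.028, -0.017], [-0.034, -0.163, -0.986, 0.794], [0.0, 0.0, 0.0, 1.0]]
side 461.89968929038923 [[-0.946, -0.2, 0.255, 0.341], [-0.325, 0.585, -0.743, 0.576], [-0.0, -0.786, -0.618, 0.538], [0.0, 0.0, 0.0, 1.0]]
0.1 [0.12792754 0.56003344 0.20347602] [-2.50802517e-04  1.12170217e-01  9.93688685e-01 -7.59751522e-04] 1.0040142155130947
```

View pics/top1.png

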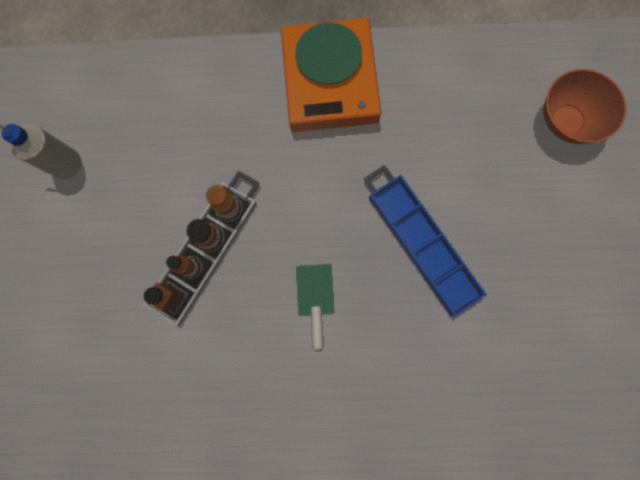

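View pics/side1.png

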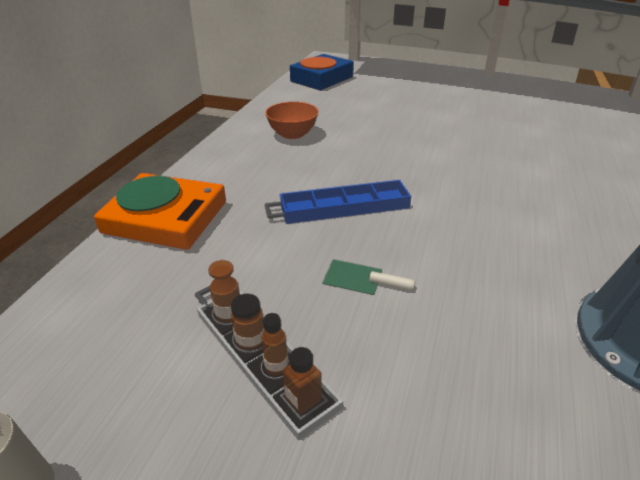

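The top view shows the carrier from (243,185), its handle, to (165,318), and the rack from (379,178), its handle, to (470,300). Counting from the handle, the carrier holds stopper, jar, slim, square.

Run:
```python
from h import *
c=snap("top"); P=cloud(c); f=c["frame"].astype(int); b,g,r=f[...,0],f[...,1],f[...,2]
v,u=np.mgrid[:480,:640]
def rect(p):
    rc=cv2.minAreaRect((p[:,:2]*1000).astype(np.float32)); return rc
m=(b>r+50)&(b>g+30)&(u>340)&(u<500)
for z in(0.020,.024):
    q=P[m&(P[...,2]>z)&(P[...,2]<.04)]; print("rack",len(q),rect(q),np.median(q[:,2]))
# ray version
k=np.argwhere(m)[:,::-1]; print("rack ray",rect(ray(c,k,0.03)))
print("rack handle dir", ray(c,[[379,178],[470,300]],0.02))
m2=(u>135)&(u<262)&(v>165)&(v<330)
q=P[m2&(P[...,2]>.009)&(P[...,2]<.025)]; print("car",len(q),rect(q))
# carrier mask corners by ray
tab=np.median(f[330:400,150:260].reshape(-1,3),0); print(tab)
q=P[m2&(P[...,2]>.05)&(P[...,2]<.12)]; 
n,l=cv2.connectedComponents((m2&(P[...,2]>.055)&(P[...,2]<.13)).astype(np.uint8))
for i in range(1,n):
    w=P[l==i]
    if len(w)<25: continue
    zt=np.percentile(w[:,2],95); t=w[w[:,2]>zt-.006]; (x,y),rr=cv2.minEnclosingCircle((t[:,:2]*1000).astype(np.float32)); print("cap",len(w),zt,x,y,rr, np.argwhere(l==i)[:,::-1].mean(0))
cv2.imwrite("pics/carrier.png",cv2.resize(c["frame"][160:335,130:270],None,fx=3.4,fy=3.4,interpolation=cv2.INTER_CUBIC))
print("corner",ray(c,[[178,323],[145,304],[255,200],[243,175]],0.018))
```

```text
rack 986 ((551.3978881835938, -192.7432861328125), (259.16448974609375, 67.9847412109375), 31.131723403930664) 0.02909225330370907
rack 967 ((551.3978881835938, -192.7432861328125), (259.16448974609375, 67.9847412109375), 31.131723403930664) 0.029127092232089424
rack ray ((550.899658203125, -192.5086669921875), (258.33502197265625, 66.98363494873047), 31.22385025024414)
rack handle dir [[ 0.67640366 -0.11666674  0.02      ]
 [ 0.44968965 -0.26267437  0.02      ]]
car 3270 ((565.3305053710938, 205.1707763671875), (74.10845947265625, 299.25555419921875), 57.273433685302734)
[118. 121. 126.]
cap 624 0.10799687572907823 632.0426635742188 162.29544067382812 17.988000869750977 [219.94551282 199.27884615]
cap 602 0.08940557278477579 577.5468139648438 198.158935546875 19.93161964416504 [200.44019934 231.95681063]
cap 405 0.11283773877193777 523.4614868164062 231.4100799560547 10.936789512634277 [179.17530864 264.18765432]
cap 608 0.10497990617893405 470.9956359863281 266.4872741699219 13.910857200622559 [158.85690789 296.11348684]
corner [[0.42526701 0.25151855 0.018     ]
 [0.46039823 0.31202542 0.018     ]
 [0.64421891 0.11263648 0.018     ]
 [0.69306488 0.13475439 0.018     ]]
```

View pics/carrier.png

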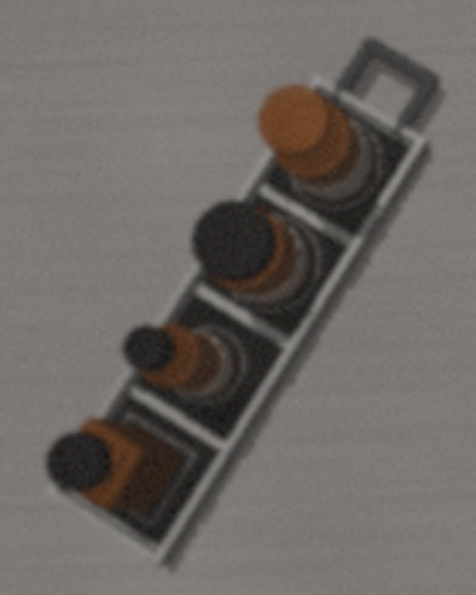

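The close-up confirms the order from the handle: stopper, jar, slim, square. The cap radii fit the known sizes, so I'm moving to a hover above the stoppered bottle.

```bash
cat >> h.py <<'E'
import sys
B=dict(stopper=(632,162.3),jar=(577.5,198.2),slim=(523.5,231.4),square=(471,266.5))
th=np.radians(31.13); pk=lambda y:(551.4+y*np.cos(th),-192.7+y*np.sin(th))
D=dict(stopper=pk(-96),jar=pk(-32),slim=pk(32),square=pk(96))
def to(xy,z,yaw):
    """shift in tool cm and tool-z turn (deg) from the pose now to xy,z (mm), tool y at yaw deg"""
    t=T(); p=np.array([*xy,z])/1000; a=np.degrees(np.arctan2(t[1,1],t[0,1]))
    print("shift cm",np.round(t[:3,:3].T@(p-t[:3,3])*100,2),"turn",round(-((yaw-a+180)%360-180),1),"tilt",np.round(np.degrees(np.arccos(-t[2,2])),2),"t",status.get_obs()["time_s"])
CY,RY=57.1,121.13
E
python3 -c "
from h import *
to(B['stopper'],200,CY)"
python3 -m handwheel '[[[1,-10,-4.8,0,0,0,6],[1,-20,-9.5,0,0,0,12],[1,-30,-14.3,0,0,0,20],[1,-40,-19,0,0,0,20],[1,-50,-24,0,0,0,20],[1,-58,-27.6,0,0,0,20],[1,-58,-27.6,0,0,0,20],[1,-58,-27.6,0,0,0,20],[1,-58,-27.6,0,0,0,20],[1,-58,-27.6,0,0,0,20]]]'
python3 -c "
from h import *
to(B['stopper'],200,CY)"
```

```text
shift cm [-58.   -27.54   0.38] turn 20.0 tilt 0.08 t 0.15
time_s: 1.4
eef_pos: [0.6197, 0.1714, 0.204]
eef_rot: [-0.0, 0.283, 0.959, 0.0]
wrist_force: [0.4, 0.1, 0.2]
opening: 0.998
grasp_force: 0.0
shift cm [-1.53 -0.1   0.4 ] turn 0.0 tilt 0.02 t 1.4
```

```bash
python3 -m handwheel '[[[1,-1.5,-0.1,4,0,0,0],[1,-1.5,-0.1,4,0,0,0],[1,-1.5,-0.1,4,0,0,0]]]'
python3 -c "
from h import *
to(B['stopper'],40,CY); c=snap('wrist','w1.png')"
```

```text
time_s: 1.78
eef_pos: [0.63, 0.1646, 0.1648]
eef_rot: [-0.0, 0.283, 0.959, 0.0]
wrist_force: [0.2, 0.3, -0.2]
opening: 1.001
grasp_force: 0.0
shift cm [-0.3  -0.09 12.48] turn 0.1 tilt 0.03 t 1.775
```

View pics/w1.png

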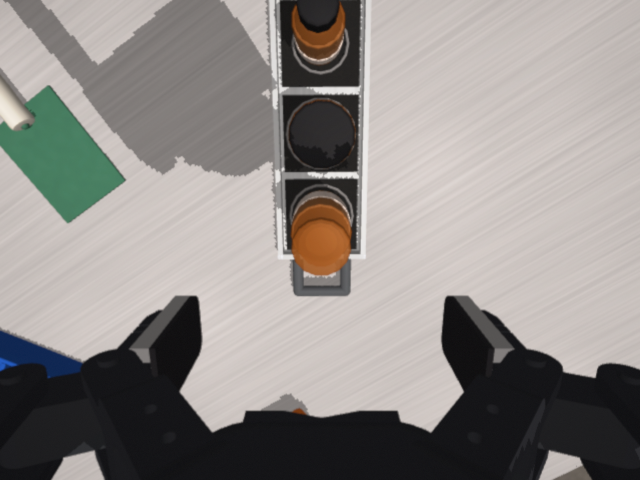

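The wrist picture shows the stopper at about (321,247), centred between the open fingers, and the carrier upright in view. Next is the descent, with a check of the disc centre by ray.

```bash
python3 -m handwheel '[[[1,-0.2,-0.1,2,0,0,0],[1,-0.2,-0.1,2,0,0,0],[1,-0.2,-0.1,2,0,0,0]]]'
python3 -c "
from h import *
to(B['stopper'],40,CY); c=snap('wrist'); f=cv2.GaussianBlur(c['frame'],(5,5),0).astype(int); m=((f[...,2]>f[...,0]+60)).astype(np.uint8); m[:150]=0; m[:,:250]=0; m[:,400:]=0; P=cloud(c); q=P[(P[...,2]>.1)&(P[...,2]<.115)&(m>0)]; print(len(q),cv2.minEnclosingCircle((q[:,:2]*1000).astype(np.float32)), T()[:3,3])"
```

```text
time_s: 2.2
eef_pos: [0.6313, 0.1623, 0.1442]
eef_rot: [-0.0, 0.283, 0.959, -0.0]
wrist_force: [-0.5, -0.5, -0.4]
opening: 1.001
grasp_force: 0.0
shift cm [-0.06  0.04 10.42] turn 0.0 tilt 0.02 t 2.2
3224 ((631.5448608398438, 161.944091796875), 17.820539474487305) [0.63167159 0.16228296 0.14459987]
```

```bash
python3 -m handwheel '[[[1,0,0,3,0,0,0],[1,0,0,6,0,0,0],[1,0,0,9,0,0,0],[1,0,0,10.4,0,0,0],[1,0,0,10.4,0,0,0],[1,0,0,10.4,0,0,0],[-1,0,0,10.4,0,0,0],[-1,0,0,10.4,0,0,0],[-1,0,0,10.4,0,0,0],[-1,0,0,10.4,0,0,0]]]'
python3 -m handwheel '[[[-1,0,0,0,0,0,0],[-1,0,0,0,0,0,0],[-1,0,0,0,0,0,0],[-1,0,0,0,0,0,0]]]'
```

```text
time_s: 3.5
eef_pos: [0.6324, 0.1621, 0.0415]
eef_rot: [0.001, 0.283, 0.959, 0.0]
wrist_force: [-1.1, -0.5, 5.6]
opening: 0.45
grasp_force: 59.5
time_s: 4.0
eef_pos: [0.6324, 0.1621, 0.0415]
eef_rot: [0.001, 0.283, 0.959, 0.0]
wrist_force: [-1.1, 0.3, 5.9]
opening: 0.442
grasp_force: 59.5
```

```bash
python3 -m handwheel '[[[-1,0,0,-1,0,0,0],[-1,0,0,-3,0,0,0],[-1,0,0,-5.5,0,0,0],[-1,0,0,-8,0,0,0],[-1,0,0,-8,0,0,0],[-1,0,0,-8,0,0,0]]]'
python3 -c "
from h import *
to(D['stopper'],120,RY);print(D)"
```

```text
time_s: 4.75
eef_pos: [0.6311, 0.162, 0.1198]
eef_rot: [-0.0, 0.283, 0.959, -0.0]
wrist_force: [0.3, -1.1, -2.6]
opening: 0.446
grasp_force: 60.5
shift cm [ -8.36 -42.74  -0.  ] turn -64.0 tilt 0.05 t 4.75
{'stopper': (np.float64(469.22433494218586), np.float64(-242.33023345004483)), 'jar': (np.float64(524.0081116473953), np.float64(-209.24341115001494)), 'slim': (np.float64(578.7918883526047), np.float64(-176.15658884998504)), 'square': (np.float64(633.5756650578141), np.float64(-143.06976654995515))}
```

```bash
python3 -m handwheel '[[[-1,-0.5,-2.7,0,0,0,-5],[-1,-1.5,-7.7,0,0,0,-14],[-1,-2.7,-13.7,0,0,0,-23],[-1,-3.8,-19.5,0,0,0,-32],[-1,-5,-25.5,0,0,0,-41],[-1,-6.1,-31.2,0,0,0,-50],[-1,-7.2,-37,0,0,0,-58],[-1,-8,-41,0,0,0,-63],[-1,-8.4,-42.7,0,0,0,-64],[-1,-8.4,-42.7,0,0,0,-64]]]'
python3 -m handwheel '[[[-1,0,0,1,0,0,0],[-1,0,0,2,0,0,0],[-1,0,0,2,0,0,0],[-1,0,0,2,0,0,0]]]'
python3 -c "
from h import *
to(D['stopper'],40-6,RY);snap('wrist','w2.png')"
```

```text
time_s: 6.0
eef_pos: [0.4692, -0.2427, 0.1191]
eef_rot: [-0.001, -0.267, 0.964, 0.001]
wrist_force: [0.5, 1.0, -1.8]
opening: 0.447
grasp_force: 60.6
time_s: 6.5
eef_pos: [0.4706, -0.2417, 0.1002]
eef_rot: [-0.0, -0.269, 0.963, 0.0]
wrist_force: [0.1, 0.3, -1.2]
opening: 0.446
grasp_force: 60.7
shift cm [0.15 0.01 6.62] turn 0.0 tilt 0.02 t 6.5
```

View pics/w2.png

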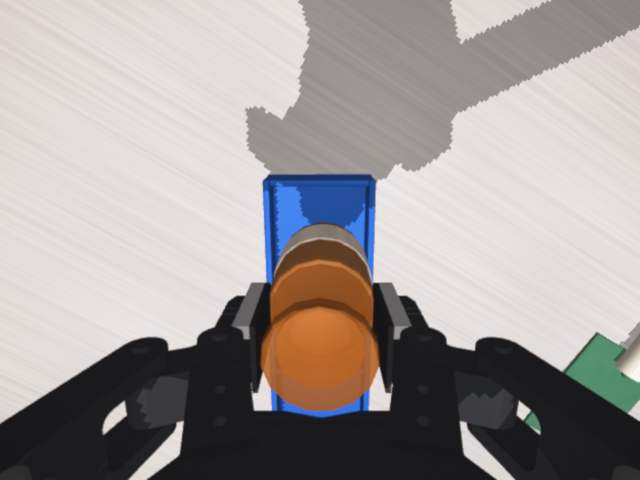

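The bottle hangs upright at about (320,350), over the end pocket and between its walls. Lowering now, watching the force near the floor.

```bash
python3 -m handwheel '[[[-1,0.1,0,2,0,0,0],[-1,0.1,0,4,0,0,0],[-1,0.1,0,5.5,0,0,0],[-1,0.1,0,6,0,0,0],[-1,0.1,0,6.1,0,0,0],[-1,0.1,0,6.2,0,0,0],[-1,0.1,0,6.2,0,0,0],[-1,0.1,0,6.2,0,0,0]]]'
python3 -m handwheel '[[[-1,0,0,0.1,0,0,0],[-1,0,0,0.2,0,0,0],[-1,0,0,0.2,0,0,0]]]'
```

```text
time_s: 7.55
eef_pos: [0.4697, -0.2429, 0.0387]
eef_rot: [0.0, -0.268, 0.963, -0.0]
wrist_force: [-1.1, -0.5, -2.2]
opening: 0.448
grasp_force: 60.7
time_s: 7.92
eef_pos: [0.4694, -0.2426, 0.0361]
eef_rot: [-0.0, -0.268, 0.963, 0.0]
wrist_force: [0.8, -0.6, -2.9]
opening: 0.448
grasp_force: 60.7
```

```bash
python3 -m handwheel '[[[-1,0,0,0.1,0,0,0],[-1,0,0,0.2,0,0,0],[-1,0,0,0.2,0,0,0]]]'; python3 -m handwheel '[[[-1,0,0,0.1,0,0,0],[-1,0,0,0.1,0,0,0]]]'
```

```text
time_s: 8.3
eef_pos: [0.4698, -0.2427, 0.0355]
eef_rot: [0.0, -0.268, 0.963, -0.0]
wrist_force: [-3.7, 3.6, 9.3]
opening: 0.449
grasp_force: 62.1
time_s: 8.55
eef_pos: [0.47, -0.2427, 0.0354]
eef_rot: [0.0, -0.268, 0.963, -0.0]
wrist_force: [-5.3, 4.1, 17.8]
opening: 0.446
grasp_force: 63.1
```

```bash
python3 -m handwheel '[[[0.1,0,0,-0.1,0,0,0],[0.4,0,0,-0.1,0,0,0],[1,0,0,-0.1,0,0,0],[1,0,0,-0.1,0,0,0],[1,0,0,-0.1,0,0,0],[1,0,0,-3,0,0,0],[1,0,0,-6,0,0,0],[1,0,0,-10,0,0,0],[1,0,0,-12,0,0,0],[1,0,0,-12,0,0,0]]]'
python3 -c "
from h import *
to(B['jar'],150,CY)
c=snap('wrist','w3.png')"
```

```text
time_s: 9.8
eef_pos: [0.4706, -0.2436, 0.155]
eef_rot: [0.001, -0.268, 0.963, -0.002]
wrist_force: [0.1, -0.7, -0.2]
opening: 1.004
grasp_force: 0.0
shift cm [-31.99  32.29   0.42] turn 64.0 tilt 0.22 t 9.8
```

View pics/w3.png

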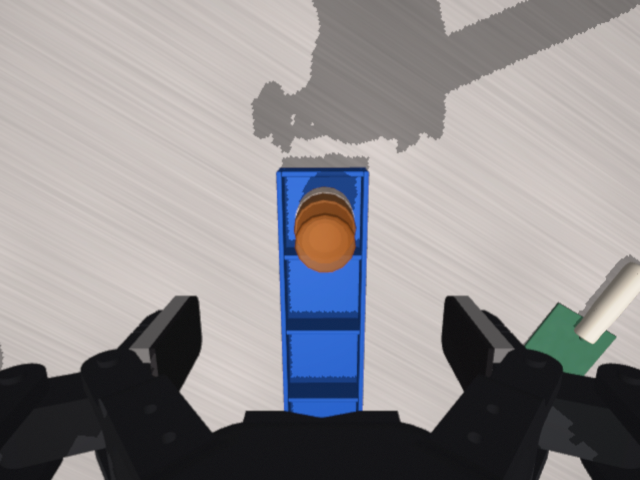

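The stoppered bottle stands upright at (325,240) in the end pocket. Jar next.

```bash
python3 -m handwheel '[[[1,-4,4,0,0,0,9],[1,-8,8,0,0,0,18],[1,-12,12,0,0,0,27],[1,-16,16.1,0,0,0,36],[1,-20,20.2,0,0,0,45],[1,-24,24.2,0,0,0,54],[1,-28,28.3,0,0,0,62],[1,-32,32.3,0,0,0,64],[1,-32,32.3,0,0,0,64],[1,-32,32.3,0,0,0,64]]]'
python3 -m handwheel '[[[1,0,0,0.5,0,0,0],[1,0,0,0.5,0,0,0]]]'
python3 -c "
from h import *
to(B['jar'],14+22,CY)"
```

```text
time_s: 11.1
eef_pos: [0.5753, 0.1989, 0.1513]
eef_rot: [-0.001, 0.283, 0.959, -0.001]
wrist_force: [-0.2, -0.8, 1.0]
opening: 0.998
grasp_force: 0.0
time_s: 11.35
eef_pos: [0.576, 0.1979, 0.1474]
eef_rot: [-0.001, 0.284, 0.959, -0.0]
wrist_force: [-0.4, 0.2, 0.0]
opening: 1.0
grasp_force: 0.0
shift cm [-0.12  0.12 11.14] turn -0.1 tilt 0.09 t 11.35
```

```bash
python3 -m handwheel '[[[1,-0.1,0.1,3,0,0,0],[1,-0.1,0.1,6,0,0,0],[1,-0.1,0.1,9,0,0,0],[1,-0.1,0.1,11,0,0,0],[1,-0.1,0.1,11.1,0,0,0],[1,-0.1,0.1,11.1,0,0,0],[-1,-0.1,0.1,11.1,0,0,0],[-1,-0.1,0.1,11.1,0,0,0],[-1,-0.1,0.1,11.1,0,0,0],[-1,-0.1,0.1,11.1,0,0,0]]]'
python3 -m handwheel '[[[-1,0,0,0,0,0,0],[-1,0,0,0,0,0,0]]]'
python3 -m handwheel '[[[-1,0,0,-1,0,0,0],[-1,0,0,-3,0,0,0],[-1,0,0,-6,0,0,0],[-1,0,0,-9,0,0,0],[-1,0,0,-9,0,0,0],[-1,0,0,-9,0,0,0]]]'
python3 -c "
from h import *
to(D['jar'],125,RY)"
```

```text
time_s: 12.6
eef_pos: [0.5786, 0.1994, 0.0387]
eef_rot: [0.001, 0.283, 0.959, 0.0]
wrist_force: [-0.9, -1.8, 6.4]
opening: 0.47
grasp_force: 59.6
time_s: 12.85
eef_pos: [0.5787, 0.1994, 0.0387]
eef_rot: [0.001, 0.283, 0.959, 0.0]
wrist_force: [-1.6, -1.5, 6.1]
opening: 0.475
grasp_force: 59.6
time_s: 13.6
eef_pos: [0.5773, 0.1995, 0.1267]
eef_rot: [-0.0, 0.283, 0.959, -0.0]
wrist_force: [-0.2, -0.1, -2.1]
opening: 0.465
grasp_force: 60.9
shift cm [-17.71 -37.22   0.18] turn -64.0 tilt 0.05 t 13.6
```

```bash
python3 -m handwheel '[[[-1,-1.2,-2.6,0,0,0,-5],[-1,-3.5,-7.4,0,0,0,-14],[-1,-6,-12.6,0,0,0,-23],[-1,-8.5,-17.9,0,0,0,-32],[-1,-11,-23.1,0,0,0,-41],[-1,-13.5,-28.3,0,0,0,-50],[-1,-15.7,-33,0,0,0,-58],[-1,-17.3,-36.2,0,0,0,-63],[-1,-17.7,-37.2,0,0,0,-64],[-1,-17.7,-37.2,0,0,0,-64]]]'
python3 -m handwheel '[[[-1,0,0,1.5,0,0,0],[-1,0,0,3,0,0,0],[-1,0,0,3,0,0,0],[-1,0,0,3,0,0,0]]]'
python3 -c "
from h import *
to(D['jar'],33,RY)"
```

```text
time_s: 14.85
eef_pos: [0.5238, -0.2086, 0.126]
eef_rot: [-0.001, -0.267, 0.964, 0.001]
wrist_force: [-0.1, -1.5, -2.9]
opening: 0.467
grasp_force: 61.1
time_s: 15.35
eef_pos: [0.5247, -0.2085, 0.0971]
eef_rot: [-0.0, -0.269, 0.963, 0.0]
wrist_force: [-0.7, 0.4, -2.6]
opening: 0.468
grasp_force: 61.1
shift cm [ 0.09 -0.03  6.41] turn 0.0 tilt 0.02 t 15.35
```

```bash
python3 -m handwheel '[[[-1,0.1,0,2,0,0,0],[-1,0.1,0,4,0,0,0],[-1,0.1,0,5.5,0,0,0],[-1,0.1,0,6,0,0,0],[-1,0.1,0,6.2,0,0,0],[-1,0.1,0,6.3,0,0,0],[-1,0.1,0,6.3,0,0,0],[-1,0.1,0,6.3,0,0,0]]]'
python3 -m handwheel '[[[-1,0,0,0.1,0,0,0],[-1,0,0,0.1,0,0,0]]]'
```

```text
time_s: 16.35
eef_pos: [0.524, -0.2097, 0.0347]
eef_rot: [0.0, -0.268, 0.963, -0.0]
wrist_force: [1.1, 0.2, -2.7]
opening: 0.466
grasp_force: 61.1
time_s: 16.6
eef_pos: [0.5237, -0.2095, 0.0333]
eef_rot: [-0.0, -0.268, 0.963, 0.0]
wrist_force: [-0.6, -0.1, -3.0]
opening: 0.467
grasp_force: 61.1
```

```bash
python3 -m handwheel '[[[-1,0,0,0.1,0,0,0],[-1,0,0,0.1,0,0,0]]]';python3 -m handwheel '[[[-1,0,0,0.1,0,0,0],[-1,0,0,0.1,0,0,0]]]'
```

```text
time_s: 16.85
eef_pos: [0.524, -0.2096, 0.0328]
eef_rot: [0.0, -0.268, 0.963, -0.0]
wrist_force: [-1.7, 0.4, 3.3]
opening: 0.464
grasp_force: 61.4
time_s: 17.1
eef_pos: [0.5242, -0.2098, 0.0326]
eef_rot: [0.0, -0.268, 0.963, -0.0]
wrist_force: [-3.4, 1.6, 9.5]
opening: 0.468
grasp_force: 62.1
```

```bash
python3 -m handwheel '[[[0.1,0,0,-0.1,0,0,0],[0.4,0,0,-0.1,0,0,0],[1,0,0,-0.1,0,0,0],[1,0,0,-0.1,0,0,0],[1,0,0,-0.1,0,0,0],[1,0,0,-3,0,0,0],[1,0,0,-6,0,0,0],[1,0,0,-10,0,0,0],[1,0,0,-12,0,0,0],[1,0,0,-12,0,0,0]]]'
python3 -c "
from h import *
to(B['slim'],150,CY)"
```

```text
time_s: 18.35
eef_pos: [0.5249, -0.2103, 0.1532]
eef_rot: [0.001, -0.268, 0.963, -0.002]
wrist_force: [-0.4, 0.9, -0.4]
opening: 0.998
grasp_force: 0.0
shift cm [-22.71  37.88   0.22] turn 64.0 tilt 0.23 t 18.35
```

```bash
python3 -m handwheel '[[[1,-2.8,4.7,0,0,0,9],[1,-5.6,9.4,0,0,0,18],[1,-8.5,14.2,0,0,0,27],[1,-11.3,18.9,0,0,0,36],[1,-14.2,23.7,0,0,0,45],[1,-17,28.4,0,0,0,54],[1,-20,33.2,0,0,0,62],[1,-22.7,37.9,0,0,0,64],[1,-22.7,37.9,0,0,0,64],[1,-22.7,37.9,0,0,0,64]]]'
python3 -m handwheel '[[[1,0,0,0.3,0,0,0],[1,0,0,0.3,0,0,0]]]'
python3 -c "
from h import *
to(B['slim'],14+29,CY)"
```

```text
time_s: 19.6
eef_pos: [0.5213, 0.232, 0.1497]
eef_rot: [-0.001, 0.282, 0.959, -0.001]
wrist_force: [-0.6, -0.1, -0.4]
opening: 1.001
grasp_force: 0.0
time_s: 19.85
eef_pos: [0.5222, 0.231, 0.1477]
eef_rot: [-0.0, 0.284, 0.959, -0.0]
wrist_force: [-0.3, -0.3, 0.2]
opening: 0.999
grasp_force: 0.0
shift cm [-0.1   0.11 10.47] turn -0.1 tilt 0.05 t 19.85
```

```bash
python3 -m handwheel '[[[1,-0.1,0.1,3,0,0,0],[1,-0.1,0.1,6,0,0,0],[1,-0.1,0.1,9,0,0,0],[1,-0.1,0.1,10.4,0,0,0],[1,-0.1,0.1,10.4,0,0,0],[1,-0.1,0.1,10.4,0,0,0],[-1,-0.1,0.1,10.4,0,0,0],[-1,-0.1,0.1,10.4,0,0,0],[-1,-0.1,0.1,10.4,0,0,0],[-1,-0.1,0.1,10.4,0,0,0]]]'
python3 -m handwheel '[[[-1,0,0,0,0,0,0],[-1,0,0,0,0,0,0],[-1,0,0,0,0,0,0]]]'
python3 -m handwheel '[[[-1,0,0,-1,0,0,0],[-1,0,0,-3,0,0,0],[-1,0,0,-6,0,0,0],[-1,0,0,-9,0,0,0],[-1,0,0,-9,0,0,0],[-1,0,0,-9,0,0,0]]]'
python3 -c "
from h import *
to(D['slim'],133,RY)"
```

```text
time_s: 21.1
eef_pos: [0.5241, 0.2326, 0.0451]
eef_rot: [0.0, 0.283, 0.959, 0.0]
wrist_force: [-0.6, -0.3, 4.5]
opening: 0.34
grasp_force: 58.9
time_s: 21.48
eef_pos: [0.5241, 0.2326, 0.0451]
eef_rot: [0.0, 0.283, 0.959, 0.0]
wrist_force: [-1.2, -1.0, 5.5]
opening: 0.338
grasp_force: 58.9
time_s: 22.22
eef_pos: [0.5228, 0.2325, 0.1334]
eef_rot: [-0.001, 0.283, 0.959, -0.0]
wrist_force: [-0.3, -0.4, -2.0]
opening: 0.338
grasp_force: 59.3
shift cm [-26.88 -31.28   0.04] turn -64.0 tilt 0.08 t 22.225
```

```bash
python3 -m handwheel '[[[-1,-1.8,-2.1,0,0,0,-5],[-1,-5.2,-6.1,0,0,0,-14],[-1,-9.2,-10.7,0,0,0,-23],[-1,-13,-15.1,0,0,0,-32],[-1,-16.8,-19.5,0,0,0,-41],[-1,-20.6,-23.9,0,0,0,-50],[-1,-24,-27.9,0,0,0,-58],[-1,-26.2,-30.5,0,0,0,-63],[-1,-26.9,-31.3,0,0,0,-64],[-1,-26.9,-31.3,0,0,0,-64]]]'
python3 -m handwheel '[[[-1,0,0,1.5,0,0,0],[-1,0,0,3,0,0,0],[-1,0,0,3,0,0,0],[-1,0,0,3,0,0,0]]]'
python3 -c "
from h import *
to(D['slim'],39.5,RY)"
```

```text
time_s: 23.48
eef_pos: [0.5787, -0.176, 0.1329]
eef_rot: [-0.001, -0.267, 0.964, 0.001]
wrist_force: [-0.2, 0.1, -2.1]
opening: 0.333
grasp_force: 59.5
time_s: 23.98
eef_pos: [0.5796, -0.1759, 0.1042]
eef_rot: [-0.0, -0.268, 0.963, 0.0]
wrist_force: [-0.3, -0.6, -0.4]
opening: 0.336
grasp_force: 59.5
shift cm [0.09 0.02 6.47] turn 0.0 tilt 0.01 t 23.975
```

```bash
python3 -m handwheel '[[[-1,0.1,0,2,0,0,0],[-1,0.1,0,4,0,0,0],[-1,0.1,0,5.5,0,0,0],[-1,0.1,0,6,0,0,0],[-1,0.1,0,6.2,0,0,0],[-1,0.1,0,6.3,0,0,0],[-1,0.1,0,6.3,0,0,0],[-1,0.1,0,6.3,0,0,0]]]'
python3 -m handwheel '[[[-1,0,0,0.1,0,0,0],[-1,0,0,0.1,0,0,0]]]'
python3 -m handwheel '[[[-1,0,0,0.1,0,0,0],[-1,0,0,0.1,0,0,0]]]'
```

```text
time_s: 24.98
eef_pos: [0.579, -0.177, 0.0418]
eef_rot: [0.0, -0.268, 0.963, -0.0]
wrist_force: [0.0, 0.0, -1.3]
opening: 0.338
grasp_force: 59.5
time_s: 25.22
eef_pos: [0.5787, -0.1768, 0.0403]
eef_rot: [-0.0, -0.268, 0.963, 0.0]
wrist_force: [0.1, -0.3, -1.3]
opening: 0.333
grasp_force: 59.5
time_s: 25.48
eef_pos: [0.5787, -0.1769, 0.0392]
eef_rot: [-0.0, -0.268, 0.963, -0.0]
wrist_force: [-0.5, -0.3, -1.5]
opening: 0.338
grasp_force: 59.5
```

```bash
python3 -m handwheel '[[[-1,0,0,0.1,0,0,0],[-1,0,0,0.1,0,0,0]]]';python3 -m handwheel '[[[-1,0,0,0.1,0,0,0],[-1,0,0,0.1,0,0,0]]]'
```

```text
time_s: 25.72
eef_pos: [0.5791, -0.1769, 0.039]
eef_rot: [0.0, -0.268, 0.963, -0.0]
wrist_force: [-1.5, 0.1, 5.0]
opening: 0.337
grasp_force: 60.1
time_s: 25.98
eef_pos: [0.5795, -0.1771, 0.0389]
eef_rot: [0.001, -0.268, 0.963, -0.0]
wrist_force: [-2.3, 1.0, 10.8]
opening: 0.337
grasp_force: 60.8
```

```bash
python3 -m handwheel '[[[0,0,0,-0.1,0,0,0],[0.4,0,0,-0.1,0,0,0],[1,0,0,-0.1,0,0,0],[1,0,0,-0.1,0,0,0],[1,0,0,-0.1,0,0,0],[1,0,0,-3,0,0,0],[1,0,0,-6,0,0,0],[1,0,0,-10,0,0,0],[1,0,0,-12,0,0,0],[1,0,0,-12,0,0,0]]]'
python3 -c "
from h import *
to(B['square'],150,CY)"
```

```text
time_s: 27.22
eef_pos: [0.5797, -0.1773, 0.1587]
eef_rot: [0.001, -0.268, 0.963, -0.001]
wrist_force: [0.7, -0.5, -1.1]
opening: 1.002
grasp_force: 0.0
shift cm [-13.63  43.61   0.77] turn 64.0 tilt 0.18 t 27.225
```

```bash
python3 -m handwheel '[[[1,-1.7,5.4,0,0,0,9],[1,-3.4,10.8,0,0,0,18],[1,-5.1,16.3,0,0,0,27],[1,-6.8,21.8,0,0,0,36],[1,-8.5,27.2,0,0,0,45],[1,-10.2,32.7,0,0,0,54],[1,-12,38.2,0,0,0,62],[1,-13.6,43.6,0.5,0,0,64],[1,-13.6,43.6,0.5,0,0,64],[1,-13.6,43.6,0.5,0,0,64]]]'
python3 -m handwheel '[[[1,0,0,0.3,0,0,0],[1,0,0,0.3,0,0,0]]]'
python3 -c "
from h import *
to(B['square'],14+24,CY); snap('wrist','w4.png')"
```

```text
time_s: 28.48
eef_pos: [0.4689, 0.2662, 0.1507]
eef_rot: [-0.001, 0.282, 0.959, -0.001]
wrist_force: [-0.3, -0.2, 0.4]
opening: 0.996
grasp_force: 0.0
time_s: 28.72
eef_pos: [0.4701, 0.2654, 0.1488]
eef_rot: [-0.0, 0.284, 0.959, -0.0]
wrist_force: [-0.1, 0.3, 0.8]
opening: 1.001
grasp_force: 0.0
shift cm [-0.02  0.15 11.08] turn -0.1 tilt 0.05 t 28.725
```

View pics/w4.png

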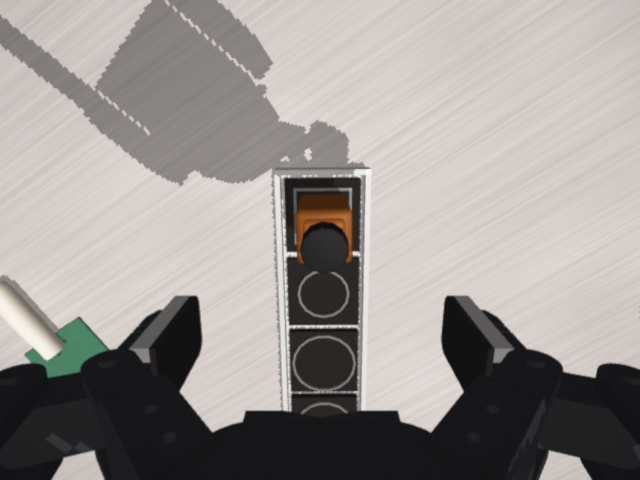

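The square bottle at (324,245) is aligned with the carrier and the pads. Grasping it.

```bash
python3 -m handwheel '[[[1,0,0.1,3,0,0,0],[1,0,0.1,6,0,0,0],[1,0,0.1,9,0,0,0],[1,0,0.1,11,0,0,0],[1,0,0.1,11,0,0,0],[1,0,0.1,11,0,0,0],[-1,0,0.1,11,0,0,0],[-1,0,0.1,11,0,0,0],[-1,0,0.1,11,0,0,0],[-1,0,0.1,11,0,0,0]]]'
python3 -m handwheel '[[[-1,0,0,0,0,0,0],[-1,0,0,0,0,0,0],[-1,0,0,0,0,0,0]]]'
python3 -m handwheel '[[[-1,0,0,-1,0,0,0],[-1,0,0,-3,0,0,0],[-1,0,0,-6,0,0,0],[-1,0,0,-9,0,0,0],[-1,0,0,-10,0,0,0],[-1,0,0,-10,0,0,0]]]'
python3 -c "
from h import *
to(D['square'],138,RY)"
```

```text
time_s: 30.02
eef_pos: [0.4707, 0.2677, 0.0402]
eef_rot: [0.0, 0.283, 0.959, 0.0]
wrist_force: [-2.0, -0.2, 6.0]
opening: 0.399
grasp_force: 60.1
time_s: 30.4
eef_pos: [0.4707, 0.2677, 0.0401]
eef_rot: [0.0, 0.283, 0.959, 0.0]
wrist_force: [-2.6, -1.3, 6.7]
opening: 0.4
grasp_force: 60.1
time_s: 31.15
eef_pos: [0.4705, 0.2676, 0.1396]
eef_rot: [0.0, 0.283, 0.959, 0.0]
wrist_force: [-1.0, -0.8, -1.0]
opening: 0.393
grasp_force: 60.2
shift cm [-35.99 -25.64   0.16] turn -64.0 tilt 0.06 t 31.15
```

```bash
python3 -m handwheel '[[[-1,-2.4,-1.7,0,0,0,-5],[-1,-7,-5,0,0,0,-14],[-1,-12.2,-8.7,0,0,0,-23],[-1,-17.4,-12.4,0,0,0,-32],[-1,-22.5,-16,0,0,0,-41],[-1,-27.6,-19.7,0,0,0,-50],[-1,-32.2,-22.9,0,0,0,-58],[-1,-35.2,-25,0,0,0,-63],[-1,-36,-25.6,0,0,0,-64],[-1,-36,-25.6,0,0,0,-64]]]'
python3 -m handwheel '[[[-1,0,0,2,0,0,0],[-1,0,0,4,0,0,0],[-1,0,0,4,0,0,0],[-1,0,0,4,0,0,0]]]'
python3 -c "
from h import *
to(D['square'],34.5,RY)"
```

```text
time_s: 32.4
eef_pos: [0.6327, -0.1426, 0.1375]
eef_rot: [-0.001, -0.267, 0.964, 0.001]
wrist_force: [0.1, 0.6, -1.9]
opening: 0.4
grasp_force: 60.2
time_s: 32.9
eef_pos: [0.6337, -0.1424, 0.0991]
eef_rot: [-0.0, -0.268, 0.963, 0.0]
wrist_force: [0.3, 1.2, -1.4]
opening: 0.401
grasp_force: 60.2
shift cm [ 0.04 -0.05  6.46] turn 0.0 tilt 0.02 t 32.9
```

```bash
python3 -m handwheel '[[[-1,0,0,2,0,0,0],[-1,0,0,4,0,0,0],[-1,0,0,5.5,0,0,0],[-1,0,0,6,0,0,0],[-1,0,0,6.2,0,0,0],[-1,0,0,6.3,0,0,0],[-1,0,0,6.3,0,0,0],[-1,0,0,6.3,0,0,0]]]'
python3 -m handwheel '[[[-1,0,0,0.1,0,0,0],[-1,0,0,0.1,0,0,0]]]'
python3 -m handwheel '[[[-1,0,0,0.1,0,0,0],[-1,0,0,0.1,0,0,0]]]'
```

```text
time_s: 33.9
eef_pos: [0.634, -0.143, 0.0368]
eef_rot: [0.0, -0.268, 0.963, -0.0]
wrist_force: [0.7, 0.9, -0.5]
opening: 0.399
grasp_force: 60.3
time_s: 34.15
eef_pos: [0.6336, -0.1429, 0.0353]
eef_rot: [-0.0, -0.268, 0.963, 0.0]
wrist_force: [0.6, 0.1, -1.2]
opening: 0.4
grasp_force: 60.3
time_s: 34.4
eef_pos: [0.6337, -0.1429, 0.0343]
eef_rot: [-0.0, -0.268, 0.963, -0.0]
wrist_force: [-0.1, -0.1, -1.4]
opening: 0.399
grasp_force: 60.3
```

```bash
python3 -m handwheel '[[[-1,0,0,0.1,0,0,0],[-1,0,0,0.1,0,0,0]]]';python3 -m handwheel '[[[-1,0,0,0.1,0,0,0],[-1,0,0,0.1,0,0,0]]]'
```

```text
time_s: 34.65
eef_pos: [0.6339, -0.143, 0.0342]
eef_rot: [0.0, -0.268, 0.963, -0.0]
wrist_force: [-2.6, 0.4, 5.2]
opening: 0.398
grasp_force: 61.0
time_s: 34.9
eef_pos: [0.6341, -0.1431, 0.0341]
eef_rot: [0.0, -0.268, 0.963, -0.0]
wrist_force: [-5.1, 0.7, 10.6]
opening: 0.396
grasp_force: 61.6
```

```bash
python3 -m handwheel '[[[0,0,0,-0.1,0,0,0],[0.4,0,0,-0.1,0,0,0],[1,0,0,-0.1,0,0,0],[1,0,0,-0.1,0,0,0],[1,0,0,-0.1,0,0,0],[1,0,0,-3,0,0,0],[1,0,0,-7,0,0,0],[1,0,0,-12,0,0,0],[1,0,0,-16,0,0,0],[1,0,0,-16,0,0,0]]]'
python3 -m handwheel '[[[1,0,5,0,0,0,0],[1,0,10,0,0,0,0],[1,0,15,0,0,0,0],[1,0,20,0,0,0,0],[1,0,25,0,0,0,0],[1,0,30,0,0,0,0],[1,0,30,0,0,0,0],[1,0,30,0,0,0,0],[1,0,30,0,0,0,0]]]'
python3 - <<'E'
from h import *
c=snap("top","top2.png"); snap("side","side2.png"); P=cloud(c); ax=np.array([np.cos(th),np.sin(th)])
for n,(h,r) in dict(slim=(106,11),jar=(82,20),square=(98,14),stopper=(101,18)).items():
    q=P[(abs(P[...,2]-h/1000)<.006)]*1000; q=q[np.hypot(*(q[:,:2]-D[n]).T)<32]
    if len(q)<5: print(n,"none"); continue
    (x,y),rr=cv2.minEnclosingCircle(q[:,:2].astype(np.float32)); d=np.array([x-551.4,y+192.7]); print(n,"y",round(d@ax,1),"x",round(d@[ax[1],-ax[0]],1),"r",round(rr,1),"top z",round(np.percentile(q[:,2],95),1))
E
```

```text
time_s: 36.15
eef_pos: [0.6362, -0.1439, 0.1972]
eef_rot: [0.003, -0.268, 0.963, -0.003]
wrist_force: [-0.4, 0.1, -0.4]
opening: 0.997
grasp_force: 0.0
time_s: 37.28
eef_pos: [0.4791, 0.113, 0.192]
eef_rot: [-0.0, -0.268, 0.964, -0.0]
wrist_force: [0.7, 0.6, -0.7]
opening: 1.003
grasp_force: 0.0
slim y 32.7 x 1.2 r 11.1 top z 107.1
jar y -31.3 x 0.7 r 20.2 top z 83.4
square y 97.7 x -0.7 r 14.0 top z 99.1
stopper y -95.7 x -1.5 r 17.8 top z 102.3
```

View pics/top2.png

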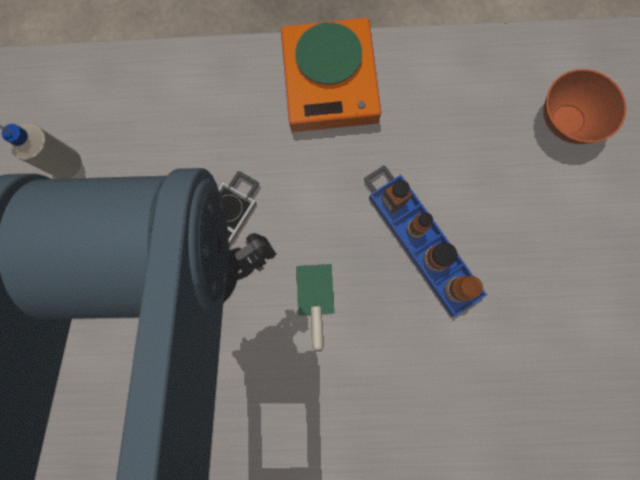

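View pics/side2.png

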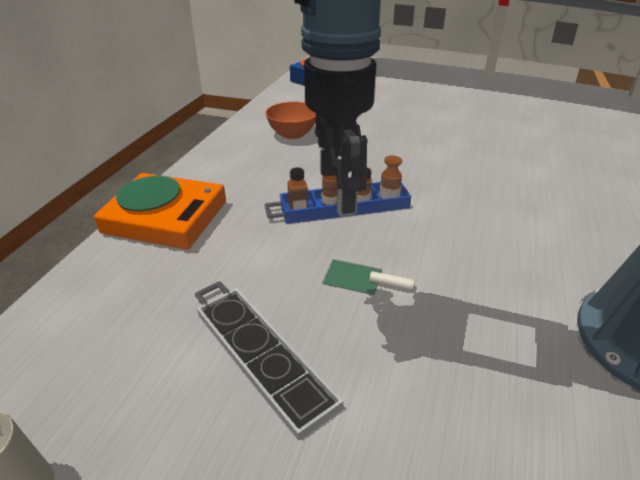

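The top view shows all four bottles upright in the rack. From the handle they are square (398,190), slim (421,222), jar (441,257) and stopper (466,290), each within 2 mm of its pocket centre. The side view shows the carrier empty and nothing else moved.

```bash
python3 -c "
from bench import ctrl
print(ctrl.hand_in())"
```

```text
the job is handed in; nothing more can be done
None
```

The job is handed in: all four bottles stand upright in the rack in reverse order, each within about 2 mm of its pocket centre by the last camera check, at about 37 s of the 114 s allowed; the hand-in gave no verdict.

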